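Gauge the shim depth in a gearbox bearing bore

ROBOT

A 7-joint arm with a two-finger parallel gripper is mounted at the origin on the work surface. World frame = base frame: x ahead of the robot, y to its left, z up, the work surface at z = 0. Lengths are in m, angles in degrees, forces in N, time in s.
With the tool pointing down it reaches from about 0.35 to 0.775 m from the base axis. Payload 3.1 kg.
Tool frame: the origin (TCP) lies on the centre line of the jaws, within the pads' length; the fingertips stand 17 mm ahead of it and the grasp point (between the pads) lies 2 mm behind it (robot.tip_reach is the distance from the TCP to the fingertips, in m); z points along the fingers, y is the direction in which the jaws open and shut (so a half turn about z gives the same grasp; the last joint's range is limited). The gripper opens to 85 mm and grips with 20 to 120 N. Pads are 22 mm wide; open, the fingers measure 114 mm over their backs; the gripper's body (76 mm by 85 mm) begins 54 mm behind the grasp point. The pads swing forward as they close: fully open they stand 13 mm farther back than shut.
Start: joints at [61.897, 17.813, 0.802, 86.603, -0.252, 75.585, -1.558], TCP at [0.239, -0.496, 0.248] pointing down, gripper open.
Joint ranges: [-154.91, 154.91], [-16.99, 109.72], [-72.82, 74.43], [7.12, 147.25], [-82.49, 262.49], [11.32, 116.49], [-174.64, 174.64]. Speed limits (degrees/s): [159.86, 159.86, 180, 180, 180, 180, 180].

INTERFACE

Orientations are given as [roll, pitch, yaw] about the fixed x, y, z axes, in that order (R = Rz(yaw) Ry(pitch) Rx(roll)).
In Python, from station import robot, fingers, vision, workorder, recognise gives the robot as it stands. Calls block until the motion is done:
- robot.move_to(position, orientation): joint-space move of the TCP to a pose.
- robot.line_to(position, orientation=None, velocity=0.15, f_stop=None): straight line of the TCP; orientation=None keeps the orientation; velocity is the mean speed in m/s. With f_stop (N) it stops when the force on the tool has changed by that much, and returns True; else False.
- robot.move_j(angles): joint-space move.
- fingers.gripper_to(opening, force=None): opening from 0.0 (shut) to 1.0 (fully open); force is the grip in N (None keeps the last); returns when the fingers have stopped.
- robot.pause(seconds).
- robot.inverse_kinematics(position, orientation): joint angles nearest the present ones, or None.
- vision.grab_frame(name): name is "scene" or "top" or "wrist"; returns the picture (480x640x3 uint8, red, green, blue); there is no depth.
- vision.calibration(name): a dict with "mtx" (3x3 intrinsics, pixels), "extrinsics" (4x4, takes a point from world to camera coordinates); the wrist camera has in their place "T_tool_cam" (4x4, takes a point from camera to tool coordinates, whose origin is the TCP and whose axes are the flange's). Camera axes: x right, y up, looking along -z (the intrinsics and any distortion apply to the point x, -y, -z); pixel columns grow to the right and rows downward; lengths in m; the calibration is good to about 2 mm. A picture is of the moment at which its call begins: read the wrist's pose just before it. calibration takes no time and is no camera call.
A pose or a line that the arm cannot do raises robot.PlanningError and nothing moves.
- workorder.close_job(): hands the job in, once; it reports no verdict.
Trained networks look in the newest picture that a camera, given by its name, has taken for a name from the list of things; names that differ only in an ending like _2 or _b are one class to them, and where a whole thing is asked for, a point or a joint stands for the part that bears it (a point fixed in the world has none). Each returns a list of dicts, best first, with "p" (0 to 1); they miss things now and then, are a little off and sometimes report something else, mostly with a low value. They report only what shows in the picture. A call takes as long as a camera call. They do not tell look-alikes from the thing itself.
- recognise(label, camera): "rect" ([centre column, centre row, width, height] in pixels, round what is visible of it).
Readings, each from a call of its own:
- robot.current_time_s(): time.
- robot.current_joint_positions(): joint angles.
- robot.current_dq(): joint speeds.
- robot.current_joint_torque(): joint torques, N m.
- robot.current_tool_pos(): TCP position.
- robot.current_eef_rot(): TCP orientation.
- robot.current_contact_force(): force on the tool from outside, world axes, zero at the start.
- robot.current_torque(): the same for the moment, N m.
- robot.current_finger_gap(): opening from 0.0 (shut) to 1.0 (fully open).
Only numpy, scipy, OpenCV 4.12 (cv2) and the standard library are available. Lean on these libraries where they do the work, as an engineer would, in place of code of your own. Each camera call takes 0.05 s, during which the arm holds its last target.

TASK

Take the bridge depth gauge by its red T-handle, stand its steel beam flat on the machined top face of the gearbox housing so that the rod is centred over the bore, and push the rod down until its sprung foot bears lightly on the brass shim at the bottom. While it still bears there, turn the T-handle fully clockwise to lock the rod, then let go, leaving the gauge standing flat on the housing, locked, with its foot still resting on the shim. Press only lightly (a few newtons: about 14 N damages the foot, and a foot locked with over 7 N on it would lift the gauge off the face afterwards), and leave the other parts on the bench alone.

Things in the scene. Friction and masses are not known exactly. Their poses are not given: they have to be found in the camera images.
- handle (a point): Centre of the red T-handle on top of the depth gauge's rod: a bar 56 mm long (along this point's x axis), 14 mm thick (y) and 24 mm tall (z, up). With the rod fully up this point is 112 mm above the underside of the beam. Grip it across the 14 mm. It is the lock: it turns about the vertical rod axis, and the whole gauge (about 0.9 kg) can be lifted and carried by it, hanging upright.
- gauge: Beam (bridge) of the loose depth gauge; origin at the centre of its underside, on the rod axis; x along the beam, z up. Steel beam 130 x 36 x 16 mm tall, with a dark guide barrel 28 mm in diameter reaching 30 mm above the underside. The beam does not turn relative to the rod, only the handle does. It starts standing on the bench, handle up.
- rod: The gauge's 8 mm round rod with the handle on top; it slides up and down in the barrel by 55 mm. Origin on its axis, z up; at the start it is fully up, with its origin level with the beam's underside. Unlocked, rod and handle (0.18 kg) sink under their own weight against 0.4 N of friction; let go high, they fall too hard. Lifting the handle brings the rod fully up and then carries the gauge.
- tip (a point): Lower end of the rod's foot (as if not pressed in), 1 mm above the rod's origin. The brass foot is 6 mm in diameter and sprung: it is pushed in by about 0.4 mm per newton (2.5 N per mm), 6 mm of travel, then solid.
- lock (a joint): Angle of the T-handle relative to the beam: 0 = unlocked with the bar along the beam; it grows as the handle is turned clockwise seen from above, to a stop at 1.2 rad. The clamp begins to bite at about 0.95 rad and holds firmly at the stop, where it stays when let go (springing back by less than 0.1 rad). Turning takes about 0.1 to 0.2 N m.
- housing: Fixed aluminium gearbox housing, 210 x 190 mm at its foot and 90 mm tall; its flat machined top face measures 170 mm (x) by 150 mm (y). Origin at the centre of its underside, z up. The bore is in the middle of the top face; the beam fits on the face in any direction.
- bore (a point): Centre of the bore's mouth, level with the machined face. The bore is 34 mm in diameter, straight down, closed by a flat brass shim that fills it, somewhere between 25 and 45 mm below the face (different each time, not measured).
- shaft: Bystander: dark steel gearbox shaft standing on end, 140 mm tall, 64 mm at its widest; origin under its centre.
- gear: Bystander: steel gear lying flat, 90 mm across, 34 mm tall; origin under its centre.
- bearing: Bystander: steel bearing ring lying flat, 56 mm across, 18 mm tall; origin under its centre.
- carton: Bystander: cardboard box 80 x 110 x 60 mm tall; origin under its centre.
There are look-alikes about, which are no part of the job. What is shaped like the gauge but brown or purple is not meant.

How it is judged (in metres and radians):
On the way, in this order (a step that is already met when the one before it is completed fails the run):
1. The beam stands flat on the housing's face with the rod over the bore (within 10 mm of its centre), the lock still open (contact force between gauge and housing above 1 N and horizontal distance between gauge and bore below 0.01 m and z of gauge in the frame of bore between -0.003 and 0.003 m and angle between gauge's own z axis and vertical below 0.05 rad and value of joint lock below 0.6 rad), for 0.1 s.
2. The rod is down the bore and its foot bears on the shim with 0.8 to 14 N, the lock still open (contact force between rod and housing between 0.8 and 14 N and z of rod in the frame of gauge below -0.02 m and horizontal distance between gauge and bore below 0.01 m and value of joint lock below 0.6 rad), for 0.2 s.
3. The handle is turned fully clockwise (above 1.05 rad) while the foot still bears on the shim (value of joint lock above 1.05 rad and contact force between rod and housing above 0.5 N), for 0.1 s.
At the end, for the whole second after the job is handed in: The gauge stands at rest and flat on the housing (beam within 2.5 mm of the face, tilt under 0.04 rad), its axis within 10 mm of the bore's centre, the handle locked (above 1.0 rad), the foot still resting on the shim with 0.5 to 7 N (value of joint lock above 1 rad and contact force between rod and housing between 0.5 and 7 N and z of rod in the frame of gauge below -0.02 m and horizontal distance between gauge and bore below 0.01 m and z of gauge in the frame of bore between -0.003 and 0.0025 m and angle between gauge's own z axis and vertical below 0.04 rad and linear speed of gauge below 0.01 m/s); the robot touches nothing.
It fails at once if The foot or rod is pressed on the housing or the shim with more than 14 N (contact force between rod and housing above 14 N).
It fails at once if A bystander part is moved more than 20 mm (distance of any of shaft, gear, bearing, carton from where it was at the start of the episode above 0.02 m).
It also fails if it takes over 61 s, if anything falls off the work surface, if the arm or the gripper's body presses on something with over 40 N, if the wrist force passes 120 N, or if a joint passes its speed limit or range.

## Working session

There is one attempt and no reset: what is moved stays moved. The work goes in short steps, each a Python script; the robot and the scene stay as the last script left them, time stands still between calls to the robot, and variables do not carry over. Pictures are saved under pics/ and viewed, and the job is handed in when it is done.

```bash
mkdir -p pics; ls; python3 - <<'E'
from station import robot, fingers, vision, workorder, recognise
import cv2
for n in ("scene","top","wrist"):
    im=vision.grab_frame(n); cv2.imwrite(f"pics/{n}0.png",im[:,:,::-1])
    c=vision.calibration(n); print(n,{k:(v.round(3).tolist() if hasattr(v,'round') else v) for k,v in c.items()})
    if n!="wrist":
        for l in ("handle","gauge","housing","bore","shaft","gear","bearing","carton"):
            print(l,[( [round(x) for x in d["rect"]],round(d["p"],2)) for d in recognise(l,n)])
print(robot.current_time_s(),robot.current_tool_pos(),robot.current_eef_rot())
E
```

```text
pics
scene {'mtx': [[538.824, 0.0, 330.081], [0.0, 538.824, 243.949], [0.0, 0.0, 1.0]], 'extrinsics': [[-0.463, 0.886, 0.007, 0.315], [-0.694, -0.368, 0.619, 0.31], [0.551, 0.282, 0.785, -1.58], [0.0, 0.0, 0.0, 1.0]]}
handle [([177, 231, 32, 14], 0.67), ([247, 180, 20, 14], 0.59), ([351, 179, 25, 18], 0.59), ([279, 216, 22, 20], 0.57)]
gauge [([281, 234, 42, 58], 0.89), ([250, 194, 51, 44], 0.77), ([187, 243, 55, 39], 0.64), ([346, 198, 52, 53], 0.56)]
housing [([442, 302, 96, 106], 0.95)]
bore [([442, 301, 100, 107], 0.77)]
shaft [([225, 287, 31, 47], 0.92), ([367, 253, 20, 20], 0.52)]
gear [([313, 340, 42, 48], 0.76)]
bearing []
carton [([417, 380, 64, 57], 0.92)]
top {'mtx': [[448.272, 0.0, 316.582], [0.0, 448.272, 237.649], [0.0, 0.0, 1.0]], 'extrinsics': [[-0.012, -0.999, 0.044, -0.073], [0.993, -0.007, 0.114, -0.576], [-0.114, 0.045, 0.992, -0.82], [0.0, 0.0, 0.0, 1.0]]}
handle [([484, 163, 35, 16], 0.78), ([463, 280, 32, 23], 0.56), ([336, 345, 23, 30], 0.53), ([386, 246, 14, 33], 0.52)]
gauge [([466, 176, 69, 48], 0.92), ([381, 251, 28, 69], 0.82), ([446, 281, 70, 50], 0.75), ([332, 340, 50, 65], 0.57), ([276, 288, 26, 31], 0.5), ([386, 243, 13, 32], 0.28)]
housing [([161, 260, 130, 124], 0.61)]
bore [([161, 262, 126, 131], 0.83), ([380, 252, 27, 65], 0.31), ([385, 245, 17, 32], 0.3)]
shaft [([388, 141, 34, 42], 0.85)]
gear [([280, 150, 42, 43], 0.95), ([388, 244, 21, 32], 0.59)]
bearing [([275, 288, 28, 33], 0.75), ([159, 260, 128, 129], 0.26)]
carton [([157, 150, 70, 59], 0.68)]
wrist {'mtx': [[358.843, 0.0, 317.345], [0.0, 358.843, 230.974], [0.0, 0.0, 1.0]], 'T_tool_cam': [[0.002, 0.959, 0.284, 0.073], [1.0, -0.002, -0.002, 0.001], [-0.001, 0.284, -0.959, -0.126], [0.0, 0.0, 0.0, 1.0]]}
0.95 [ 0.23867849 -0.49554328  0.24832844] [1.79995716e+02 2.52575920e-04 2.57181985e+01]
```

View pics/scene0.png

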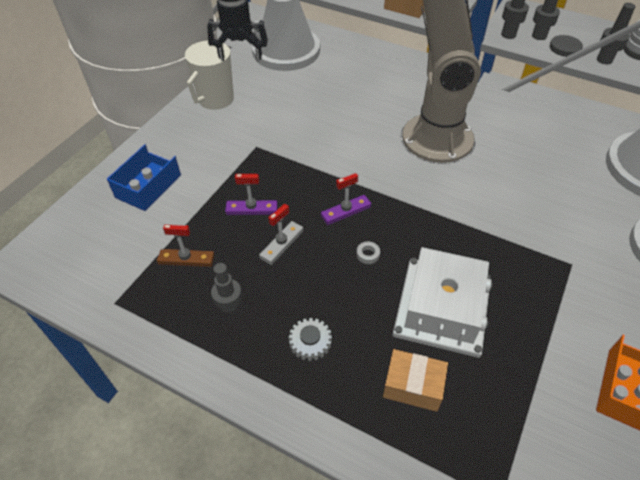

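View pics/top0.png

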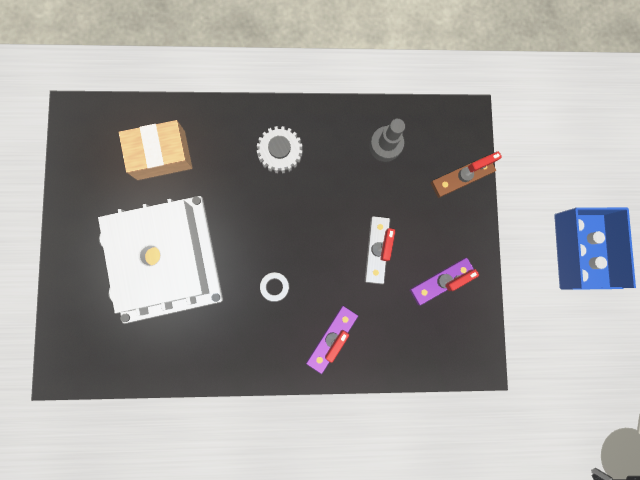

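The real gauge is the steel one, at top (378,250) and scene (281,234). The look-alikes are purple at top (445,281) and (332,340), and brown at top (466,176). I'll crop to confirm, then measure.

```bash
cat > h.py <<'E'
import numpy as np, cv2
from scipy.spatial.transform import Rotation as R
from station import robot, fingers, vision, workorder, recognise
def cam(n,pose=None):
    c=vision.calibration(n); K=np.array(c["mtx"])
    if n!="wrist": E=np.array(c["extrinsics"])
    else:
        T=np.eye(4); T[:3,:3]=R.from_euler("xyz",pose[1],degrees=True).as_matrix(); T[:3,3]=pose[0]
        E=np.linalg.inv(T@np.array(c["T_tool_cam"]))
    return K,E,c
def proj(P,n,pose=None):
    K,E,c=cam(n,pose); p=E[:3,:3]@np.asarray(P,float)+E[:3,3]; q=K@(p*[1,-1,-1]); return q[:2]/q[2]
def ray(uv,n,z,pose=None):
    K,E,c=cam(n,pose); d=np.linalg.solve(K,[uv[0],uv[1],1])*[1,-1,-1]
    Ri=E[:3,:3].T; o=-Ri@E[:3,3]; d=Ri@d; return o+d*(z-o[2])/d[2]
def pose(): return (np.array(robot.current_tool_pos()),np.array(robot.current_eef_rot()))
E
python3 - <<'E'
from h import *
for k in vision.calibration("top"): print(k)
a=cv2.imread("pics/top0.png"); s=cv2.imread("pics/scene0.png")
o=np.hstack([cv2.resize(a[200:300,330:430],(400,400),interpolation=2),cv2.resize(s[185:285,230:330],(400,400),interpolation=2)])
cv2.imwrite("pics/crop1.png",o)
for n,im,box in(("top",a,(375,405,220,270)),("scene",s,(262,292,200,230))):
    h=cv2.cvtColor(im,cv2.COLOR_BGR2HSV); m=(((h[...,0]<10)|(h[...,0]>170))&(h[...,1]>150)&(h[...,2]>60)).astype(np.uint8)
    z=np.zeros_like(m); z[box[2]:box[3],box[0]:box[1]]=m[box[2]:box[3],box[0]:box[1]]
    r=cv2.minAreaRect(np.argwhere(z)[:,::-1].astype(np.float32)); b=cv2.boxPoints(r); print(n,r)
    print(ray(r[0],n,.118), [ray(p,n,.124)[:2].round(3) for p in b])
print(ray((378,250),"top",.016),ray((281,242),"scene",.016))
print("beam ends",ray((381,217),"top",.016),ray((375,283),"top",.016))
print("bore",ray((151,256),"top",.09),ray((450,286),"scene",.09))
for n,(u,v) in (("shaft",(388,141)),("gear",(280,150)),("bearing",(275,288)),("carton",(157,150))): print(n,ray((u,v),"top",.03))
E
```

```text
mtx
extrinsics
top ((388.1351318359375, 244.189208984375), (8.219949722290039, 32.55099868774414), 9.462322235107422)
[ 0.55348415 -0.19875994  0.118     ] [array([ 0.527, -0.185]), array([ 0.582, -0.196]), array([ 0.579, -0.21 ]), array([ 0.524, -0.199])]
scene ((278.6271057128906, 214.08566284179688), (10.03447151184082, 26.089624404907227), 48.012786865234375)
[ 0.55790124 -0.19807847  0.118     ] [array([ 0.589, -0.213]), array([ 0.522, -0.202]), array([ 0.535, -0.176]), array([ 0.601, -0.188])]
[ 0.55230748 -0.19956214  0.016     ] [ 0.55904712 -0.19866254  0.016     ]
beam ends [ 0.61749027 -0.20732936  0.016     ] [ 0.48826192 -0.19193044  0.016     ]
bore [0.53873047 0.21306353 0.09      ] [0.54169472 0.21565926 0.09      ]
shaft [ 0.76735047 -0.22294283  0.03      ]
gear [ 0.74860688 -0.00972024  0.03      ]
bearing [4.80891605e-01 4.00610592e-04 3.00000000e-02]
carton [0.74815913 0.22693678 0.03      ]
```

View pics/crop1.png

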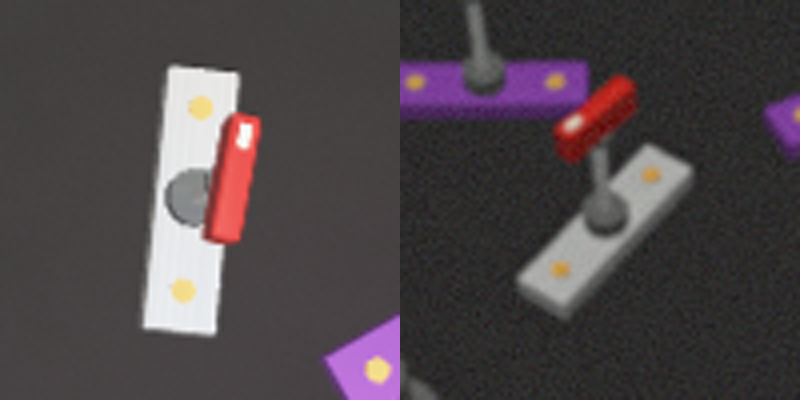

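The crop shows the steel beam with the red handle, matching the description. Next is a pre-grasp look from the wrist.

```bash
python3 - <<'E'
from h import *
for p,y in (((.555,-.199,.25),173),((.555,-.199,.25),-7),((.54,.214,.25),150),((.54,.214,.25),80)):
    print(y,np.round(robot.inverse_kinematics(list(p),[180,0,y]),1) if robot.inverse_kinematics(list(p),[180,0,y]) is not None else None)
robot.move_to([.555,-.199,.25],[180,0,173])
p=pose(); im=vision.grab_frame("wrist"); cv2.imwrite("pics/w1.png",im[:,:,::-1])
print(p,[(np.round(d["rect"]),d["p"]) for d in recognise("handle","wrist")])
print(proj((.555,-.199,.112),"wrist",p),proj((.555,-.199,.0),"wrist",p),robot.current_time_s())
E
```

```text
173 [ 39.7  25.7 -32.2  78.9  13.6  79.3  90.6]
-7 [ 24.9  22.9  -9.8  79.5   3.9  77.9 -82. ]
150 [ 12.4  31.2 -56.   79.8  25.7  82.3  17. ]
80 [ 14.3  32.9 -60.3  79.8  28.3  83.3 -55. ]
(array([ 0.55440861, -0.200682  ,  0.24979468]), array([-1.79927607e+02, -3.63520759e-02,  1.72828861e+02])) [(array([318., 224.,  23.,  72.]), 0.88), (array([133., 165.,  75.,  62.]), 0.87), (array([321., 197.,  35., 132.]), 0.38)]
[319.89106406 222.34204368] [319.37348593 194.7374493 ] 2.6417
```

View pics/w1.png

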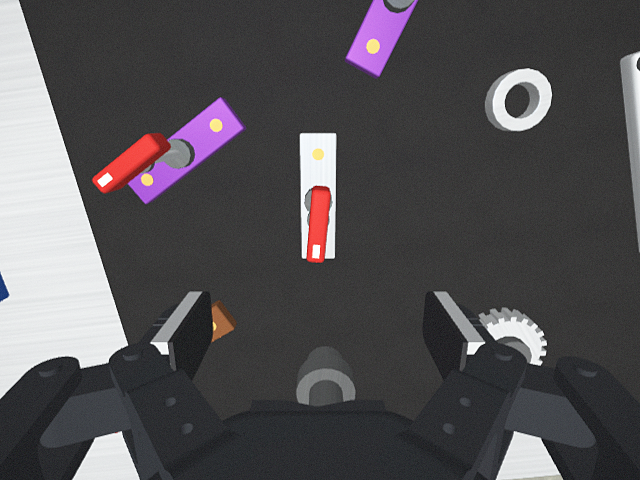

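The wrist view agrees. The beam is upright at column ~318, and the handle is at (318,224) against a predicted (320,222), with the bar about 3° clockwise of the beam. I'll grasp at yaw 170.

```bash
python3 - <<'E'
from h import *
robot.line_to([.5545,-.2003,.110],[180,0,170],velocity=.12)
fingers.gripper_to(0.0,40); print("gap",robot.current_finger_gap()*85,robot.current_contact_force())
print(pose())
t=pose()[0]
robot.line_to([t[0],t[1],.26],velocity=.1)
robot.pause(.3)
print(robot.current_contact_force(),robot.current_finger_gap())
p=pose(); im=vision.grab_frame("wrist"); cv2.imwrite("pics/w2.png",im[:,:,::-1])
im=vision.grab_frame("scene"); cv2.imwrite("pics/s2.png",im[:,:,::-1])
print(p,robot.current_time_s())
E
```

```text
gap 13.327371987575434 [-0.90066714  0.18607874  0.10555818]
(array([ 0.55453595, -0.20045619,  0.11005728]), array([-1.79989628e+02,  8.44695533e-03,  1.69992676e+02]))
[-0.8299663   0.32706208 -8.51877612] 0.15611127446049766
(array([ 0.55446226, -0.20045709,  0.25977739]), array([ 1.79995273e+02, -2.17105876e-02,  1.70000602e+02])) 6.6583
```

View pics/w2.png

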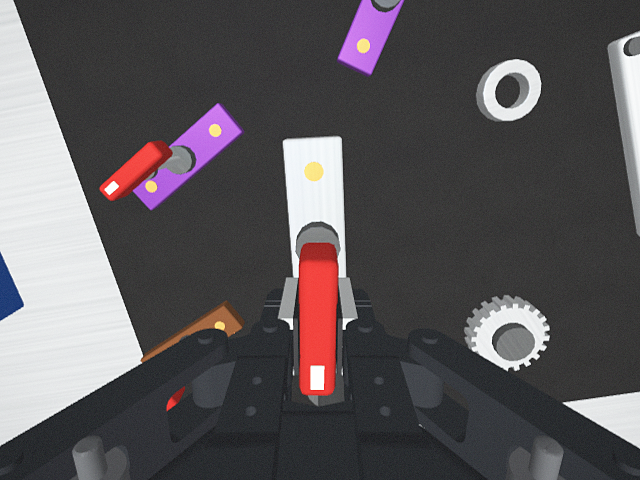

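View pics/s2.png

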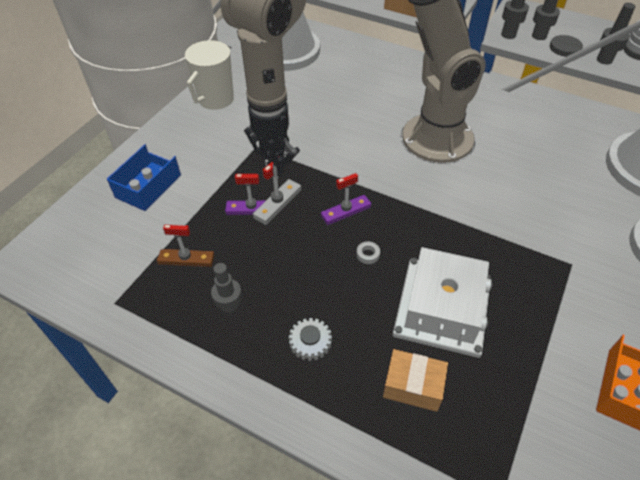

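The gauge is lifted, with 8.5 N of force and a 13.3 mm gap. It hangs level, and the beam is about 2° off the bar. Next I'll view the bore from beside it with the wrist camera.

```bash
python3 - <<'E'
from h import *
p=pose(); t=p[0]
print("barrel pred",proj((t[0],t[1],.18),"wrist",p))
x=np.array([np.cos(np.radians(150)),np.sin(np.radians(150))]); b=np.array([.54,.214])
q=b-.12*x; print(q)
robot.move_to([q[0],q[1],.30],[180,0,150]); robot.pause(.3)
p=pose(); im=vision.grab_frame("wrist"); cv2.imwrite("pics/w3.png",im[:,:,::-1])
print(p,proj((*b,.09),"wrist",p),[(np.round(d["rect"]),d["p"]) for d in recognise("bore","wrist")],robot.current_time_s())
E
```

```text
barrel pred [317.20326954 246.6237471 ]
[0.64392305 0.154     ]
(array([0.6441324 , 0.15276801, 0.30000232]), array([-1.79982494e+02,  9.27307282e-03,  1.49897498e+02])) [318.02640356  63.85004701] [(array([319.,  92., 260., 183.]), 0.73)] 8.4333
```

View pics/w3.png

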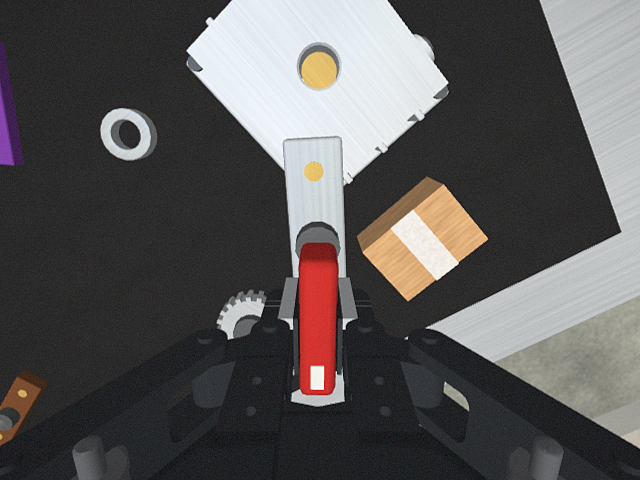

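Bore mouth is at about (319,66) against a predicted (318,64). I'll fit it more exactly and check the rod axis offset in the grip.

```bash
python3 - <<'E'
from h import *
p=pose(); t,e=p; Rm=R.from_euler("xyz",e,degrees=True).as_matrix()
im=cv2.imread("pics/w3.png")
print(cv2.imwrite("pics/c3.png",np.hstack([cv2.resize(im[35:100,285:350],(400,400),interpolation=2),cv2.resize(im[210:410,250:390],(280,400),interpolation=2)])))
# bore ellipse: non-white within roi
g=cv2.cvtColor(im,cv2.COLOR_BGR2HSV)[35:100,285:350]
m=((g[...,2]<170)|(g[...,1]>60)).astype(np.uint8)
n,l,s,c=cv2.connectedComponentsWithStats(m); k=1+np.argmax(s[1:,4]); print(s[k])
cs,_=cv2.findContours((l==k).astype(np.uint8),0,1); el=cv2.fitEllipse(cv2.convexHull(max(cs,key=len))); print(el)
c0=np.array(el[0])+[285,35]; print(c0,ray(c0,"wrist",.09,p))
tp=lambda v: proj(t+Rm@np.array(v),"wrist",p)
# tool z down: handle centre at -0.002
for nm,v in dict(bar_top_far=(.028,0,-.014),bar_top_near=(-.028,0,-.014),farbot=(.028,0,.01),barrel_top=(0,0,.080),barrel_far=(.014,0,.080),beam_far_top=(.065,0,.094),dot=(.045,0,.094)).items(): print(nm,tp(v).round(1))
E
```

```text
True
[  13    8   41   46 1433]
((33.0986213684082, 30.575998306274414), (40.81486511230469, 45.34540557861328), 167.3627166748047)
[318.09862137  65.57599831] [0.54103963 0.21398976 0.09      ]
bar_top_far [315.9 259.4]
bar_top_near [315.7 398. ]
farbot [316.1 237.6]
barrel_top [316.4 246.6]
barrel_far [316.5 224.4]
beam_far_top [316.7 135.1]
dot [316.6 169.1]
```

View pics/c3.png

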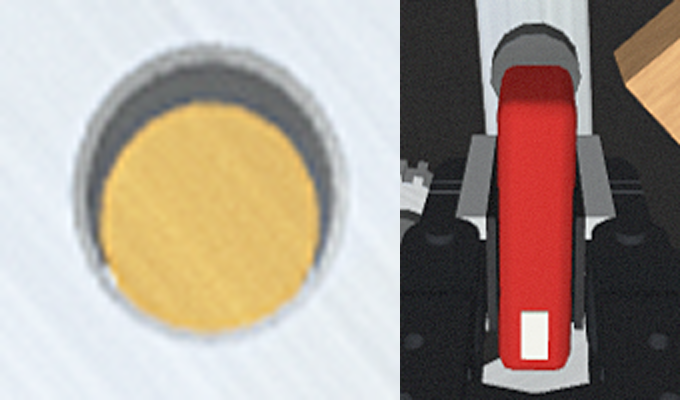

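```bash
python3 - <<'E'
from h import *
B=[.541,.214]
robot.move_to([*B,.30],[180,0,150]); robot.line_to([*B,.215],velocity=.08); robot.pause(.3)
print(pose(),robot.current_contact_force())
print(robot.line_to([*B,.195],velocity=.01,f_stop=3)); robot.pause(.3)
print(pose()[0],robot.current_contact_force(),robot.current_torque())
im=vision.grab_frame("scene"); cv2.imwrite("pics/s4.png",cv2.resize(im[200:380,360:520,::-1],(640,720))[:600])
im=vision.grab_frame("wrist"); cv2.imwrite("pics/w4.png",im[:,:,::-1]); print(robot.current_time_s())
E
```

```text
(array([0.54114774, 0.21405044, 0.21531211]), array([1.79975212e+02, 2.32141315e-02, 1.49994861e+02])) [-0.68963268  0.53060708 -8.83058495]
True
[0.54024295 0.21308668 0.19823258] [ 4.00789569  1.88922873 -0.95720844] [ 0.6758331  -1.02293488 -0.01259226]
12.1917
```

View pics/s4.png

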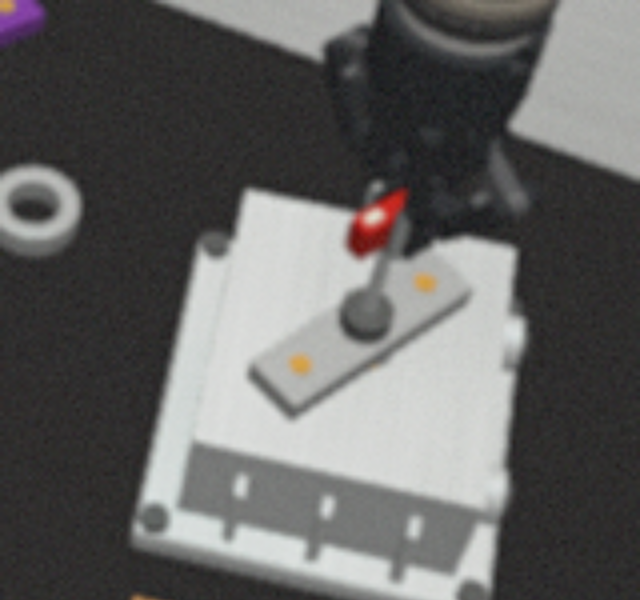

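View pics/w4.png

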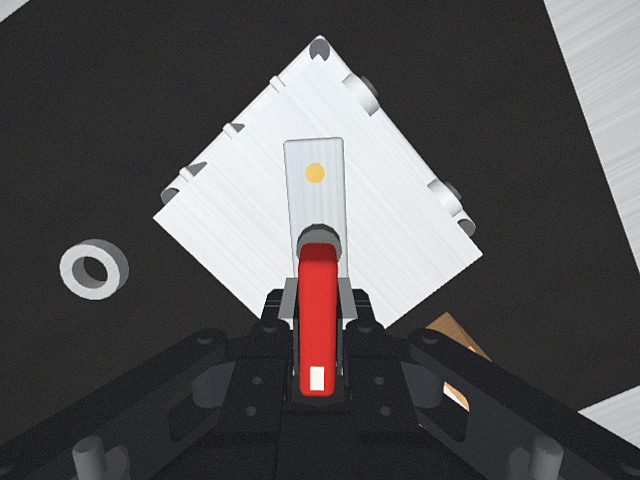

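The beam stands flat on the face with the force unloaded, but there is a lateral load of about 4.5 N. I'll relieve that before pushing.

```bash
python3 - <<'E'
from h import *
for b in ((.541,.214),(.5418,.2143)):
    robot.line_to([*b,.1975],[180,0,150],velocity=.01); robot.pause(.2)
    print(b,pose(),robot.current_contact_force().round(2) if hasattr(robot.current_contact_force(),'round') else robot.current_contact_force(),robot.current_torque())
print(robot.current_time_s())
E
```

```text
(0.541, 0.214) (array([0.53996183, 0.21331474, 0.19680622]), array([-1.79841278e+02, -9.09419904e-02,  1.49998328e+02])) [-0.4   0.04 -1.82] [-0.07665448  0.12326001 -0.01719033]
(0.5418, 0.2143) (array([0.54060715, 0.21398191, 0.19694742]), array([-1.79858923e+02, -1.05099058e-01,  1.50017785e+02])) [-3.43 -0.62 -3.06] [-0.45119746  0.93456628 -0.09272133]
13.275
```

```bash
python3 - <<'E'
from h import *
F=lambda: np.round(robot.current_contact_force(),2)
B=[.541,.214]
robot.line_to([*B,.197],[180,0,150],velocity=.01); robot.pause(.2); print(pose()[0],F())
robot.line_to([*B,.182],velocity=.015); robot.pause(.2); print(pose()[0],F(),np.round(robot.current_torque(),2))
r=robot.line_to([*B,.148],velocity=.008,f_stop=2.0); print(r,pose()[0],F()); robot.pause(.3)
print(pose(),F(),np.round(robot.current_torque(),2),robot.current_time_s())
E
```

```text
[0.54068006 0.21391915 0.19684076] [-4.26 -1.65 -2.67]
[0.54098229 0.21394926 0.18197489] [-4.37 -1.51 -2.32] [-0.48  1.07 -0.08]
True [0.54058131 0.21346901 0.17292837] [ 1.45 -0.33  1.28]
(array([0.54010872, 0.21309233, 0.17238533]), array([-1.79829180e+02, -9.50630671e-02,  1.49967847e+02])) [6.   1.28 2.95] [ 0.57 -1.29 -0.08] 16.9917
```

Contact came at about 26 mm of travel, which is at the shallow end. I'll check whether it is the foot or a jam, using the image depth and the stiffness.

```bash
python3 - <<'E'
from h import *
p=(np.array([0.6441324,0.15276801,0.30000232]),np.array([-179.982494,.009273,149.897498]))
c=np.array([.541,.214]); a=np.linspace(0,6.2832,60)
for z in (.09,.065,.06,.055,.05,.045):
    q=np.array([proj((c[0]+.017*np.cos(t),c[1]+.017*np.sin(t),z),"wrist",p) for t in a])
    print(z,"crop x",((q[:,0].min()-285)*400/65).round(),((q[:,0].max()-285)*400/65).round(),"y",((q[:,1].min()-35)*400/65).round(),((q[:,1].max()-35)*400/65).round())
F=lambda: np.round(robot.current_contact_force(),2)
t=pose()[0]
robot.line_to([t[0]+.0005,t[1]+.0004,t[2]],[180,0,150],velocity=.01); robot.pause(.3); print(pose()[0],F(),np.round(robot.current_torque(),2),robot.current_time_s())
E
```

```text
0.09 crop x 85.0 329.0 y 49.0 315.0
0.065 crop x 93.0 319.0 y 86.0 332.0
0.06 crop x 95.0 318.0 y 93.0 335.0
0.055 crop x 96.0 316.0 y 99.0 338.0
0.05 crop x 98.0 314.0 y 105.0 341.0
0.045 crop x 99.0 313.0 y 112.0 343.0
[0.5404038  0.21330862 0.17229254] [ 1.07 -0.12  3.28] [ 0.02 -0.3  -0.09] 17.8833
```

```bash
python3 - <<'E'
from h import *
F=lambda: np.round(robot.current_contact_force(),2)
B=[.5407,.2136]
for z in (.1730,.1737,.1744,.1751,.1758,.1751,.1744,.1737):
    robot.line_to([*B,z],[180,0,150],velocity=.01); robot.pause(.15); print(z,pose()[0].round(5),F(),np.round(robot.current_torque(),2))
print(robot.current_time_s())
im=vision.grab_frame("wrist"); cv2.imwrite("pics/w5.png",im[:,:,::-1])
im=vision.grab_frame("scene"); cv2.imwrite("pics/s5.png",cv2.resize(im[200:350,360:520,::-1],(640,600)))
E
```

```text
0.173 [0.54042 0.21332 0.17271] [ 0.95 -0.72  0.87] [-0.15 -0.19 -0.06]
0.1737 [0.54042 0.21333 0.17334] [ 1.66 -0.87  1.49] [-0.05 -0.25 -0.06]
0.1744 [0.54042 0.21335 0.17403] [ 0.67 -0.95 -1.74] [-0.16 -0.24 -0.03]
0.1751 [0.54047 0.21336 0.17489] [ 0.48 -1.17 -1.64] [-0.19 -0.11 -0.05]
0.1758 [0.54047 0.2134  0.17575] [-1.02 -1.36 -1.6 ] [-0.28  0.06 -0.1 ]
0.1751 [0.54053 0.21348 0.17498] [ 0.17 -1.53 -1.39] [-0.32  0.1  -0.08]
0.1744 [0.54053 0.21349 0.17421] [-1.27 -1.87 -2.06] [-0.44  0.11 -0.06]
0.1737 [0.5406  0.21359 0.17379] [-1.26 -2.56 -1.12] [-0.49  0.32 -0.09]
21.0833
```

View pics/w5.png

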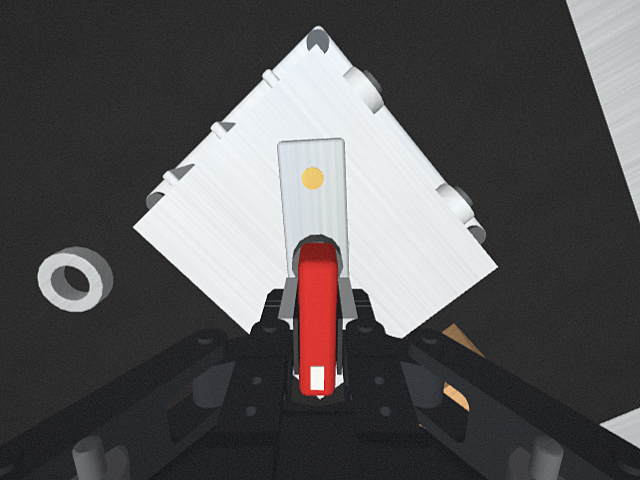

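View pics/s5.png

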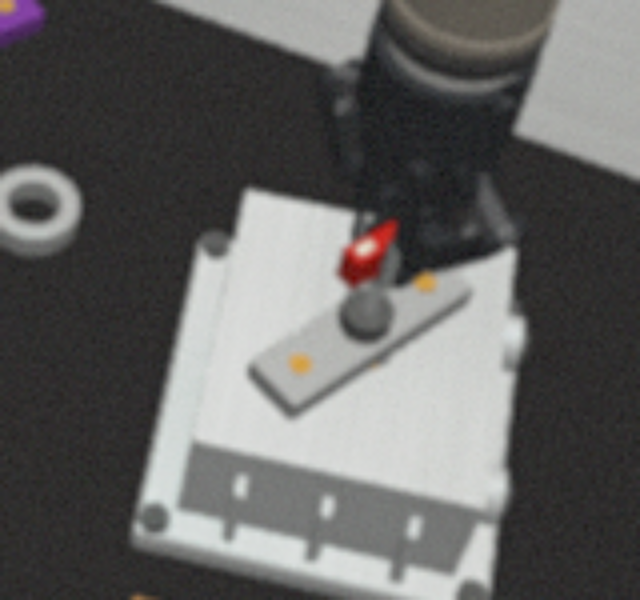

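```bash
cat >> h.py <<'E'
def Favg(n=5,dt=.05):
    a=[]
    for _ in range(n): robot.pause(dt); a.append(np.r_[robot.current_contact_force(),robot.current_torque()])
    return np.mean(a,0).round(2)
E
python3 - <<'E'
from h import *
B=[.5405,.2135]
for z in (.1760,.1737,.1731,.1725,.1720,.1715):
    robot.line_to([*B,z],[180,0,150],velocity=.01); f=Favg(); print(z,pose()[0].round(5),f)
    if f[2]>3.5: break
print(robot.current_time_s())
E
```

```text
0.176 [0.54054 0.2135  0.176  ] [-1.48 -1.88 -1.28 -0.44  0.24 -0.07]
0.1737 [0.54054 0.21352 0.17375] [-1.03 -1.74 -0.8  -0.43  0.25 -0.08]
0.1731 [0.54057 0.21351 0.17328] [-1.27 -2.38  0.88 -0.47  0.34 -0.06]
0.1725 [0.54059 0.21354 0.1727 ] [-1.34 -2.29  2.56 -0.53  0.38 -0.07]
0.172 [0.54059 0.21356 0.17218] [-1.28 -2.15  3.19 -0.53  0.42 -0.08]
0.1715 [0.54061 0.21359 0.17169] [-1.54 -1.94  4.49 -0.53  0.42 -0.06]
24.45
```

The slope is 2.57 N/mm, which is the foot spring. The foot first touches at TCP z ≈ 0.1738, so it is on the shim. I'll back off to about 3 N and turn clockwise in steps.

```bash
python3 - <<'E'
from h import *
B=[.5405,.2134]; z=.1725
robot.line_to([*B,z],[180,0,150],velocity=.01); print(pose()[0].round(5),Favg())
for y in (142,134,126,118):
    robot.line_to([*B,z],[180,0,y],velocity=.01); print(y,pose()[0].round(5),pose()[1].round(2),Favg(2),robot.current_time_s())
im=vision.grab_frame("wrist"); cv2.imwrite("pics/w6.png",im[:,:,::-1])
E
```

```text
[0.54055 0.2135  0.17238] [-0.93 -1.88  2.93 -0.38  0.26 -0.1 ]
142 [0.54054 0.2135  0.17245] [1.7999e+02 1.0000e-02 1.4214e+02] [-0.81 -1.62  2.14 -0.33  0.22 -0.01] 25.3417
134 [0.54055 0.21349 0.17251] [179.99   0.   134.19] [-0.92 -1.73  2.2  -0.3   0.18 -0.03] 25.7333
126 [0.54055 0.21349 0.17252] [179.99   0.   126.2 ] [-0.78 -1.24  2.91 -0.26  0.17 -0.04] 26.125
118 [0.54056 0.21347 0.1725 ] [179.99  -0.   118.2 ] [-0.19 -1.58  2.46 -0.23  0.11  0.  ] 26.5167
```

View pics/w6.png

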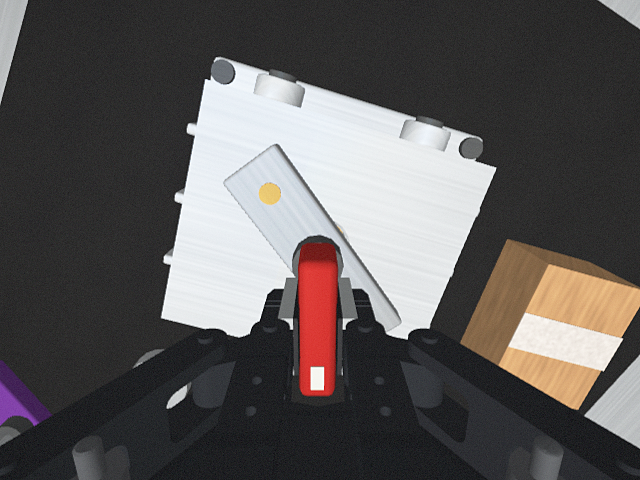

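The beam stays put and the lock turns freely. Continue to the stop.

```bash
python3 - <<'E'
from h import *
B=[.5405,.2134]; z=.1725
for y in (110,102,96,92,89,86,84,82):
    robot.line_to([*B,z],[180,0,y],velocity=.01); p=pose(); f=Favg(3); print(y,p[0].round(5),p[1].round(2),f,robot.current_time_s())
    if abs(f[5])>.9: break
im=vision.grab_frame("wrist"); cv2.imwrite("pics/w7.png",im[:,:,::-1])
E
```

```text
110 [0.54058 0.21352 0.17255] [179.98  -0.   110.19] [ 0.07 -1.08  2.17 -0.17  0.06 -0.03] 27.0083
102 [0.54061 0.21349 0.17255] [179.98   0.   102.19] [-0.32 -0.56  2.38 -0.16  0.04 -0.04] 27.45
96 [0.54057 0.21348 0.17252] [179.99  -0.    96.17] [ 0.31 -0.58  2.45 -0.11 -0.02 -0.04] 27.8583
92 [0.54055 0.21349 0.17249] [ 1.7999e+02 -1.0000e-02  9.2130e+01] [-0.17 -1.18  1.89 -0.07 -0.07 -0.06] 28.2583
89 [0.54054 0.2135  0.17253] [ 1.7999e+02 -1.0000e-02  8.9090e+01] [ 0.42 -0.05  2.21 -0.03 -0.04 -0.05] 28.6583
86 [0.54049 0.21349 0.1725 ] [ 1.800e+02 -1.000e-02  8.609e+01] [ 0.33 -0.53  1.87 -0.03 -0.08 -0.05] 29.0583
84 [0.54051 0.21349 0.17253] [ 1.800e+02 -1.000e-02  8.406e+01] [ 0.32 -0.55  1.62 -0.   -0.08 -0.03] 29.4583
82 [0.54052 0.21345 0.17251] [180.    -0.    82.04] [-0.13  0.3   1.94  0.03 -0.1   0.01] 29.8583
```

View pics/w7.png

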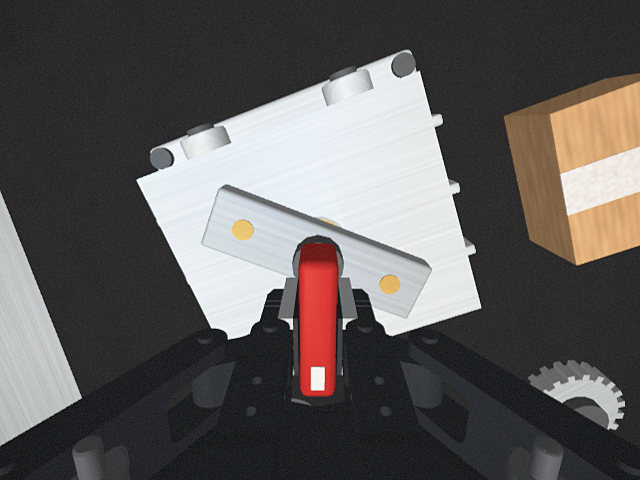

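```bash
python3 - <<'E'
from h import *
p=pose()
a=ray((243,230),"wrist",.106,p);b=ray((390,284),"wrist",.106,p); d=a-b
print(a,b,(a+b)/2,np.degrees(np.arctan2(d[1],d[0])),np.linalg.norm(d))
print("tool yaw",p[1])
print("bore edge",ray((326,217),"wrist",.09,p))
im=cv2.imread("pics/w7.png"); cv2.imwrite("pics/c7.png",cv2.resize(im[180:330,190:440],(800,480),interpolation=2))
E
```

```text
[0.50294127 0.23444214 0.106     ] [0.5817805  0.19029734 0.106     ] [0.54236088 0.21236974 0.106     ] 150.7540328231763 0.09035700554240589
tool yaw [ 1.79999879e+02 -7.65795580e-03  8.20242814e+01]
bore edge [0.54974731 0.23143838 0.09      ]
```

View pics/c7.png

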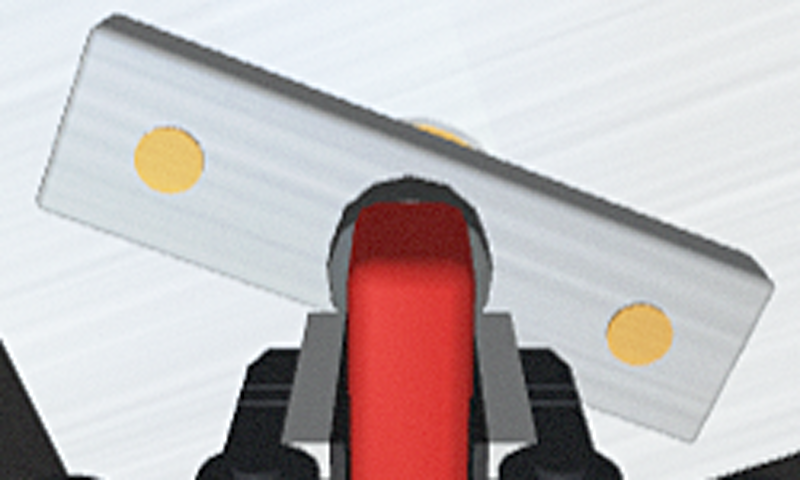

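Beam yaw is 150.8° against the handle's 82.0°, so the lock is at 68.7° (1.2 rad), at its stop. The gauge axis is about (0.542, 0.212), within ~2 mm of the bore. I'll nudge slightly into the stop, release and retreat.

```bash
python3 - <<'E'
from h import *
B=[.5405,.2134]; z=.1725
robot.line_to([*B,z],[180,0,80.5],velocity=.01); print(Favg(4))
fingers.gripper_to(0.6); robot.pause(.2); print(Favg(2))
t=pose()[0]; robot.line_to([t[0],t[1],.30],velocity=.1); robot.pause(.2)
p=pose(); print(p,Favg(2))
im=vision.grab_frame("wrist"); cv2.imwrite("pics/w8.png",im[:,:,::-1])
im=vision.grab_frame("scene"); cv2.imwrite("pics/s8.png",im[:,:,::-1])
print([(np.round(d["rect"]),d["p"]) for d in recognise("gauge","wrist")],robot.current_time_s())
E
```

```text
[ 0.24  0.11  2.04  0.03 -0.11  0.01]
[ 0.14  0.42  0.48 -0.02 -0.02 -0.  ]
(array([0.54033902, 0.21327584, 0.29944004]), array([-1.79947206e+02,  3.20231797e-02,  8.04971106e+01])) [-0.13 -0.23  0.32 -0.01 -0.01  0.02]
[(array([318., 216., 144., 109.]), 0.86)] 32.9833
```

View pics/w8.png

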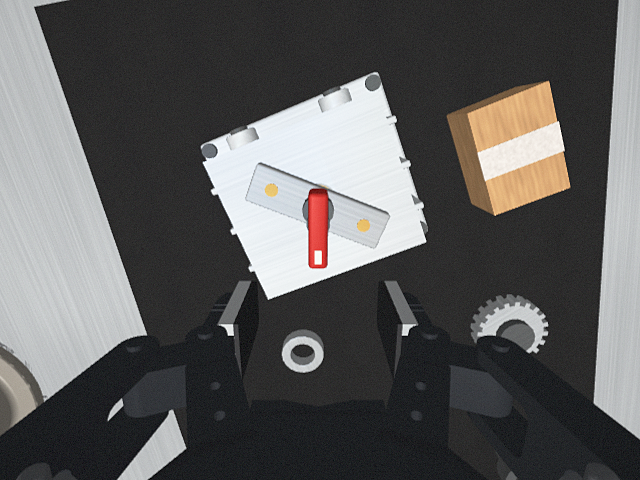

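View pics/s8.png

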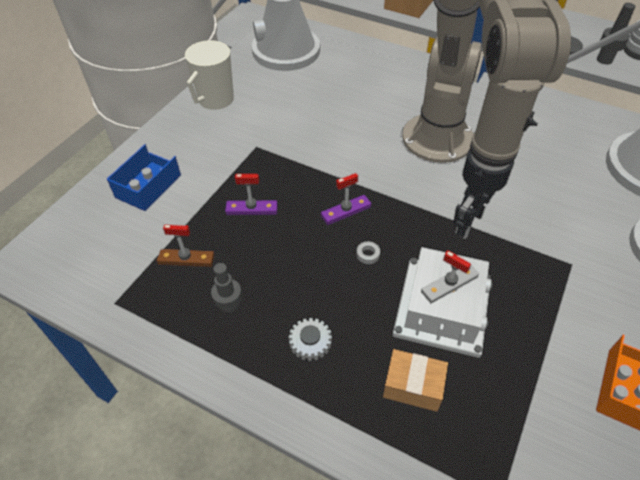

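```bash
python3 - <<'E'
from h import *
p=pose(); im=vision.grab_frame("wrist")[:,:,::-1]; h=cv2.cvtColor(im,cv2.COLOR_BGR2HSV)
m=((h[...,0]>15)&(h[...,0]<35)&(h[...,1]>80)&(h[...,2]>150)).astype(np.uint8); m[:150]=0;m[260:]=0;m[:,:240]=0;m[:,400:]=0
n,l,s,c=cv2.connectedComponentsWithStats(m); i=[k for k in range(1,n) if s[k,4]>50]; print(s[i],c[i])
a,b=[ray(c[k],"wrist",.106,p) for k in i[:2]]; d=a-b; y=np.degrees(np.arctan2(d[1],d[0]))
r=(((h[...,0]<10)|(h[...,0]>170))&(h[...,1]>150)).astype(np.uint8); r[:150]=0; r[300:]=0; r[:,:280]=0; r[:,360:]=0
rr=cv2.minAreaRect(np.argwhere(r)[:,::-1].astype(np.float32)); print(rr)
ha=ray((rr[0][0]+0,rr[0][1]-30),"wrist",.186,p)-ray((rr[0][0],rr[0][1]+30),"wrist",.186,p)
print("centre",(a+b)/2,np.linalg.norm(d),"beam yaw",y,"bar yaw(if vertical)",np.degrees(np.arctan2(ha[1],ha[0])))
print(robot.current_time_s())
E
```

```text
[[265 184  13  13 134]
 [357 219  13  13 125]] [[270.95522388 189.80597015]
 [362.824      225.168     ]]
((317.5, 228.0), (78.0, 19.0), 90.0)
centre [0.54216355 0.21247529 0.106     ] 0.09010159400805123 beam yaw 149.12583668953673 bar yaw(if vertical) 80.64498461691919
33.0333
```

Lock after release is 149.1 − 80.6 = 68.5° (1.195 rad). The dot spacing is 90.1 mm with the dots at z = 0.106, unchanged from before release, so the beam is still flat on the face. I'll hand in.

```bash
python3 - <<'E'
from station import *
from station import workorder
workorder.close_job()
E
```

```text
the job is handed in; nothing more can be done
```

The steel depth gauge is standing flat on the gearbox housing, locked, with its foot on the shim. I let go and handed the job in at about 33 s of the 61 s allowed.

- **Carry and placing:** I lifted the gauge by its red T-handle and set it on the machined face. Its axis measured (0.542, 0.212) and the bore (0.541, 0.214), about 2 mm apart.
- **Foot on the shim:** The foot met the shim after about 26 mm of rod travel. The force then rose at 2.57 N/mm, which matches the foot's spring.
- **Locking:** I backed off to about 3 N on the foot and turned the handle clockwise to its stop. After release, the camera put the lock angle at about 1.19–1.20 rad, with the beam level. The bystander parts showed no visible movement in the scene picture.

**Checks that were weaker or disagreed:**
- **Shim depth:** The contact point puts the shim about 25 mm below the face, while a rough reading of the bore picture suggested 30–35 mm. I went with the contact point because of the spring match.
- **Side load:** While the gripper held the handle there was a side load of up to about 6 N. I relieved it before locking.
- **Final foot force:** The foot force after release could not be read directly. About 3 N is inferred from how far the spring was pressed in when locked.

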